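# Open the sprung lid of the cuvette reader

## Task

Open the sample lid of the cuvette reader that has the orange release tab: press the tab down until the lid springs up by itself, then gently push the lid back with the fingertips until it rests fully open, and move clear. Nothing is to be gripped or picked up; leave the reader with the blue tab shut and the things around undisturbed.

Things in the scene. Friction and masses are not known exactly. Their poses are not given: they have to be found in the camera images.
- orange_reader: Small white cuvette reader with its release tab orange and a orange stripe along its front face, fixed to the worktop; 175 mm long (x) x 110 mm wide (y). Origin on the worktop under the lid-and-deck housing (housing spans x -102 to +75, y -55 to +55 mm); its own x axis points from the tab (front) to the lid hinge (back), z up. Low front deck 38 mm high (x -102 to -42); rim of the sample well 58 mm high behind it; closed lid top at 64 mm.
- orange_tab_top (a point): Centre of the top of the orange tab's finger pad (30 mm in x, 36 in y, 8 thick; front end tilted up 0.2 rad at rest), 66 mm above the worktop at x -87, y 0 mm of the reader's frame; moves with the tab. Pressed down it rocks about a y axis 41 mm further back and 24 mm lower. Takes 1 N to start, 3 to 4 N when the latch lets go 10 to 11 mm down, 5 N at the bottom, 15 mm down (hard stop). Deck 38 mm high below.
- orange_tab (a joint): Rocker of the release tab, rad: 0 at rest, 0.40 fully pressed; springs back when let go. The latch lets go at about 0.25.
- orange_lid_hinge (a point): Point on the lid's hinge axis (along the reader's y) at mid-width: x +50, y 0, z 61 mm of the reader's frame. Does not move when the lid does.
- orange_lid_edge (a point): Tip of the catch tongue (30 mm wide, 3 mm thick) at the middle of the lid's free front edge, 96 mm from the hinge axis; moves with the lid. The white lid plate itself (106 mm wide, 6 mm thick) reaches to 89 mm from the hinge axis.
- orange_lid (a joint): Angle of the lid, rad: 0 shut and latched; a spring pin lifts it by itself, softly, within about 1 s to about 0.97 when the tab is pressed, and it rests there; from there it swings freely (light, damped: about 0.5 N at its edge) up and back; past upright (1.57) it leans back by its own weight to the stop at 1.95, fully open, and stays there; let go before upright it sinks back to about 0.97.
- blue_reader: Small white cuvette reader with its release tab blue and a blue stripe along its front face, fixed to the worktop; 175 mm long (x) x 110 mm wide (y). Origin on the worktop under the lid-and-deck housing (housing spans x -102 to +75, y -55 to +55 mm); its own x axis points from the tab (front) to the lid hinge (back), z up. Low front deck 38 mm high (x -102 to -42); rim of the sample well 58 mm high behind it; closed lid top at 64 mm.
- blue_tab_top (a point): Centre of the top of the blue tab's finger pad (30 mm in x, 36 in y, 8 thick; front end tilted up 0.2 rad at rest), 66 mm above the worktop at x -87, y 0 mm of the reader's frame; moves with the tab. Pressed down it rocks about a y axis 41 mm further back and 24 mm lower. Takes 1 N to start, 3 to 4 N when the latch lets go 10 to 11 mm down, 5 N at the bottom, 15 mm down (hard stop). Deck 38 mm high below.
- blue_tab (a joint): Rocker of the release tab, rad: 0 at rest, 0.40 fully pressed; springs back when let go. The latch lets go at about 0.25.
- blue_lid_hinge (a point): Point on the lid's hinge axis (along the reader's y) at mid-width: x +50, y 0, z 61 mm of the reader's frame. Does not move when the lid does.
- blue_lid_edge (a point): Tip of the catch tongue (30 mm wide, 3 mm thick) at the middle of the lid's free front edge, 96 mm from the hinge axis; moves with the lid. The white lid plate itself (106 mm wide, 6 mm thick) reaches to 89 mm from the hinge axis.
- blue_lid (a joint): Angle of the lid, rad: 0 shut and latched; a spring pin lifts it by itself, softly, within about 1 s to about 0.97 when the tab is pressed, and it rests there; from there it swings freely (light, damped: about 0.5 N at its edge) up and back; past upright (1.57) it leans back by its own weight to the stop at 1.95, fully open, and stays there; let go before upright it sinks back to about 0.97.
- beaker: Loose bystander: small clear glass beaker, 46 mm across, 59 mm tall, between the readers; origin at the centre of its underside. To be left alone.
- marker: Loose bystander: white felt marker with black cap, 16 x 128 x 18 mm, lying on the worktop (long side along its own y); origin at the centre of its underside. To be left alone.
- jar: Loose bystander: sample cup with red lid, 56 mm across, 60 mm tall; origin at the centre of its underside. To be left alone.
- flask: Loose bystander: conical glass flask, 66 mm across, 116 mm tall; origin at the centre of its underside. To be left alone.
- buffer: Loose bystander: white bottle with green cap, 42 mm across, 80 mm tall; origin at the centre of its underside. To be left alone.
- bench_timer: Loose bystander: white countdown timer, 34 x 62 x 40 mm; origin at the centre of its underside. To be left alone.
There are look-alikes about, which are no part of the job. Leave any green look-alike of the blue_reader alone.

How it is judged:
On the way, in this order (a step that is already met when the one before it is completed fails the run):
1. the fingers press the orange tab down (value of joint orange_tab above 0.1 rad and contact force between the fingers and orange_tab above 0.5 N).
2. the lid of the orange-tab reader has sprung up by itself, untouched by the robot (value of joint orange_lid between 0.7 and 1.15 rad and contact force between each of the fingers, the arm and orange_lid below 0.1 N), for 0.1 s.
3. the fingers push the lid back past upright (value of joint orange_lid above 1.5 rad and contact force between the fingers and orange_lid above 0.05 N).
At the end, for the whole second after the job is handed in: The lid of the reader with the orange tab rests fully open (over 1.8 rad, stop at 1.95), its tab has sprung back (under 0.05 rad), and the blue-tab reader's lid is shut (value of joint orange_lid above 1.8 rad and velocity of joint orange_lid between -0.1 and 0.1 rad/s and value of joint each of orange_tab, blue_lid, blue_tab below 0.05 rad); the robot touches nothing.
It fails at once if the reader with the blue tab is opened or its tab is pressed (value of joint any of blue_lid, blue_tab above 0.1 rad).
It fails at once if the lid is forced or squeezed (over 25 N) (contact force between any of the fingers, the arm and orange_lid above 25 N).
It fails at once if a loose thing nearby is moved more than 20 mm or lifted (distance of any of beaker, marker, jar, flask, buffer, bench_timer from where it was at the start of the episode above 0.02 m).
It also fails if it takes over 48 s, if anything falls off the work surface, if the arm or the gripper's body presses on something with over 40 N, if the wrist force passes 120 N, or if a joint passes its speed limit or range.

## Robot

A 7-joint arm with a two-finger parallel gripper is mounted at the origin on a cart in front of the work surface, level with it; the furniture and walls round the work are solid. World frame = base frame: x ahead of the robot, y to its left, z up, the work surface at z = 0. Lengths are in m, angles in rad, forces in N, time in s.
With the tool pointing down it reaches from about 0.425 to 0.925 m from the base axis. Payload 6.8 kg.
Tool frame: the origin (TCP) lies on the mounting face of the last link; the fingertips stand 173 mm ahead of it and the grasp point (between the pads) lies 155 mm ahead of it; z points along the fingers, y is the line along which they close (so a half turn about z gives the same grasp; the last joint's range is limited). The gripper opens to 85 mm and grips with 20 to 120 N. Pads are 22 mm wide; open, the fingers measure 114 mm over their backs; the gripper's body (76 mm by 85 mm) begins 54 mm behind the grasp point. The pads swing forward as they close: fully open they stand 13 mm farther back than shut.
Start: joints at [-1.38, 0.477, 0.022, 1.555, -0.011, 1.109, -0.083], TCP at [0.199, 0.645, 0.405] pointing down, gripper open.
Joint ranges: [-2.96, 2.96], [-0.34, 2.1], [-1.41, 1.46], [0.24, 2.44], [-1.37, 4.51], [0.17, 1.92], [-2.96, 2.96]. Speed limits (rad/s): [2.39, 2.39, 3.14, 3.14, 3.14, 3.14, 3.14].

## Interface

Orientations are given as a rotation vector (axis times angle).
In Python, from bench import r gives the robot as it stands.
- The arm moves only by the tool arm_command, never from a script. Its argument "plan" is a list of rows, each an object of numbers: "claw": the closure, from 0 (fully open) to 1 (shut); "tx", "ty", "tz": the shift along the tool's x, y, z in m; "ax", "ay", "az": the turn, a rotation vector about the tool's x, y, z in degrees. A call has exactly 10 rows; each row shifts and turns the commanded pose from where the row before left it, along the tool's axes as they then stand; what a row does not reach is not made up. A row lasts 1/12 s, in which the tool goes at most 41.7 mm and 7.16 degrees, less where a joint would pass 70% of its speed; a pose out of reach is approached as far as the arm can. A call is refused whole if a number of a shift passes 0.0417 or a number of a turn 7.16, either way. A call with a gripper value outside its range is refused whole. The fingers move at their own pace and stop on an object; "squeeze" is the grip in N (left out, the last holds). Time passes only in rows, so rows that do not move let the fingers close, or fill a call up. It gives the time, the measured TCP pose, the force, the opening and the grip force at its end, in the units of the state.
- r.get_obs(): the state, without advancing time (a new reading comes with each control period).
- r.grab_frame(name): name is "scene" or "top"; returns the picture (384x512x3 uint8, red, green, blue); there is no depth.
- r.camera_model(name): a dict with "fx", "fy", "cx", "cy" (pixels), "position" and "orientation" of the camera in the world. Camera axes: x right, y up, looking along -z (the intrinsics and any distortion apply to the point x, -y, -z); pixel columns grow to the right and rows downward; lengths in m; the calibration is good to about 2 mm. A picture is of the moment at which its call begins. camera_model takes no time and is no camera call.
- r.hand_in(): hands the job in; it is judged then, once.
Trained networks look in the newest picture that a camera, given by its name, has taken for a name from the list of things; names that differ only in an ending like _2 or _b are one class to them, and where a whole thing is asked for, a point or a joint stands for the part that bears it (a point fixed in the world has none). Each returns a list of dicts, best first, with "confidence" (0 to 1); they miss things now and then, are a little off and sometimes report something else, mostly with a low value. They report only what shows in the picture. A call takes as long as a camera call. They do not tell look-alikes from the thing itself.
- r.boxes_of(target, camera): "location" ([x, y, z] in m, in the coordinates of the camera as it stood for that picture, good to about 4 mm: the middle of the surface that is visible of it).
- r.tip_of(target, camera): "location" ([x, y, z] in m, in the coordinates of the camera as it stood for that picture, good to about 4 mm: a listed point, or the origin of a listed thing).
The state is a dict: "clock": time; "joints": joint angles; "qvel": joint speeds; "tau": joint torques, N m; "tcp_pos": TCP position; "orientation": TCP orientation; "contact_force": force on the tool from outside, world axes, zero at the start; "moment": the same for the moment, N m; "grip_width": finger opening in m; "gripper_force": force on a finger pad.
Only numpy, scipy, OpenCV 4.12 (cv2) and the standard library are available. Lean on these libraries where they do the work, as an engineer would, in place of code of your own. Each camera call takes 0.05 s, during which the arm holds its last target. There are 200 camera calls.

## Working session

There is one attempt and no reset: what is moved stays moved. The work goes in short steps, Python scripts to look and compute and a tool call to move; the robot and the scene stay as the last step left them, time stands still between calls to the robot, and variables do not carry over. Pictures are saved under pics/ and viewed, at most 10 in all, crops included, and the job is handed in when it is done.

Besides the shell and the picture viewer there is one more tool, called as name(argument=value, ...), one argument or row to a line, values as JSON. arm_command: Moves the arm, as the interface text tells. Its arguments: {"type":"object","properties":{"plan":{"type":"array","items":{"type":"object","properties":{"claw":{"type":"number"},"tx":{"type":"number"},"ty":{"type":"number"},"tz":{"type":"number"},"ax":{"type":"number"},"ay":{"type":"number"},"az":{"type":"number"}}}},"squeeze":{"type":"number"}},"required":["plan"]}

```bash
mkdir -p pics
cat > h.py <<'E'
import numpy as np, cv2
from scipy.spatial.transform import Rotation as R
from bench import r
def cam(n):
    m=r.camera_model(n); o=np.array(m["orientation"],float)
    M=R.from_rotvec(o).as_matrix() if o.size==3 else (o if o.shape==(3,3) else R.from_quat(o).as_matrix())
    return m,M,np.array(m["position"])
def w(n,p):
    m,M,t=cam(n); return M@np.array(p)+t
def px(n,P):
    m,M,t=cam(n); q=M.T@(np.array(P)-t); return m["cx"]+m["fx"]*q[0]/-q[2], m["cy"]+m["fy"]*(-q[1])/-q[2]
def save(n,f):
    im=r.grab_frame(n); cv2.imwrite("pics/"+f,im[...,::-1]); return im
E
python3 - <<'E'
from h import *
for n in ("scene","top"):
    print(n,r.camera_model(n)); save(n,n+"0.png")
    for t in ("orange_reader","orange_tab_top","orange_lid_hinge","blue_reader","blue_tab_top","beaker","marker","jar","flask","buffer","bench_timer"):
        for d in r.tip_of(t,n): 
            W=w(n,d["location"]); print(n,t,round(d["confidence"],2),W.round(3),np.round(px(n,W)))
print(r.get_obs())
E
```

```text
scene {'fx': 460.51708447074776, 'fy': 460.51708447074776, 'cx': 257.0524644022423, 'cy': 192.48807708694886, 'position': array([-0.43449621, -1.21111879,  0.67447441]), 'orientation': array([ 1.12538146, -0.39205097, -0.60143167])}
scene orange_reader 0.64 [ 0.575  0.201 -0.005] [233. 181.]
scene orange_tab_top 0.67 [0.535 0.192 0.058] [226. 169.]
scene orange_tab_top 0.43 [0.491 0.182 0.067] [218. 170.]
scene orange_lid_hinge 0.54 [0.629 0.213 0.062] [242. 161.]
scene orange_lid_hinge 0.4 [0.536 0.195 0.061] [226. 168.]
scene blue_reader 0.82 [ 0.502 -0.602 -0.002] [387. 270.]
scene blue_reader 0.71 [ 0.55  -0.204  0.001] [298. 215.]
scene blue_tab_top 0.56 [ 0.469 -0.191  0.065] [277. 202.]
scene blue_tab_top 0.46 [ 0.42  -0.621  0.063] [376. 262.]
scene blue_tab_top 0.34 [ 0.351 -0.276  0.001] [266. 241.]
scene beaker 0.76 [ 0.6   -0.009  0.001] [271. 193.]
scene marker 0.68 [ 0.431 -0.003 -0.003] [234. 206.]
scene marker 0.28 [ 0.542  0.397 -0.001] [200. 169.]
scene jar 0.61 [ 0.542  0.399 -0.002] [200. 169.]
scene flask 0.65 [ 0.464 -0.415 -0.002] [326. 247.]
scene buffer 0.8 [
[... 1218 characters left out ...]
ray([-1.38011234,  0.47702405,  0.02238281,  1.55541204, -0.01152794,
        1.109325  , -0.08306978]), 'qvel': array([ 1.04905551e-03,  4.26829172e-04, -7.17119764e-05, -1.26573311e-03,
       -2.88557994e-04, -2.87248409e-04, -2.37447895e-03]), 'tau': array([ 1.21128847e-03, -5.96319008e+01,  1.60587832e+00, -2.81560528e+01,
        1.21942887e-02,  1.22333877e-03, -3.72883974e-06]), 'tcp_pos': array([0.19867782, 0.64510578, 0.40468633]), 'orientation': array([-4.67559437e-01, -3.10655584e+00,  5.79405566e-05]), 'contact_force': array([ 0.04744494, -0.38776308, -1.28833237]), 'moment': array([ 0.01018689, -0.00335413, -0.03325801]), 'gripper_force': 0.0, 'grip_width': 0.08558594621554166}
```

Run:
```python
from h import *
a=cv2.imread("pics/scene0.png"); b=cv2.imread("pics/top0.png")
s=cv2.resize(a[120:300,150:430],None,fx=2.8,fy=2.8,interpolation=3)
cv2.imwrite("pics/c1.png",s[:600])
t=cv2.resize(b[120:270,80:440],None,fx=2.2,fy=2.2,interpolation=3); cv2.imwrite("pics/c2.png",t)
```

```text
(no output)
```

View pics/c1.png

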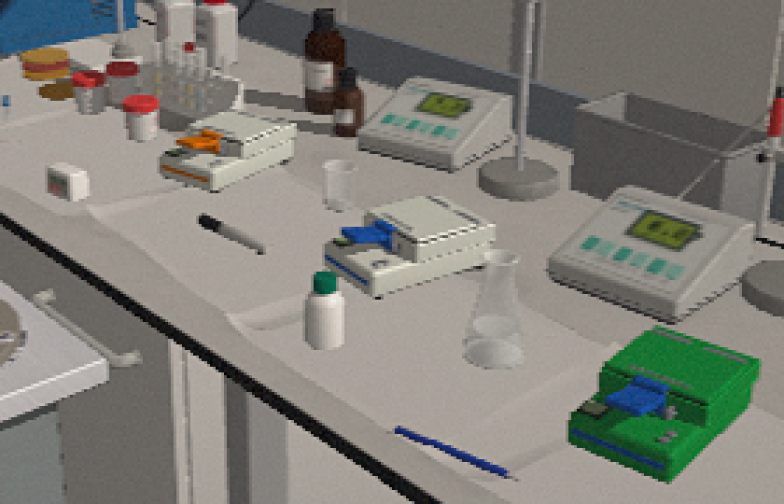

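View pics/c2.png

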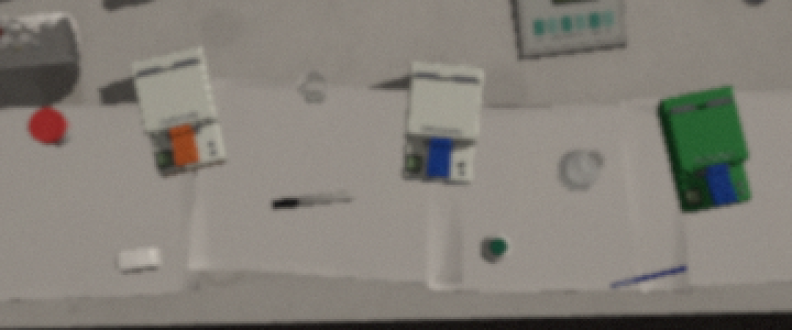

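Candidates: the white reader with the orange tab (scene px ~222,170 / top 163,190), the white reader with the blue tab (scene 277,202), and the green look-alike with a blue tab (scene 376,262). I choose the first: orange tab, orange stripe and white body all show in the crop. First I move over its tab with the claw shut.

arm_command(
  plan=[
    {"claw": 1, "tx": -0.015, "ty": -0.013},
    {"claw": 1, "tx": -0.028, "ty": -0.024},
    {"claw": 1, "tx": -0.028, "ty": -0.024},
    {"claw": 1, "tx": -0.028, "ty": -0.024},
    {"claw": 1, "tx": -0.028, "ty": -0.024},
    {"claw": 1, "tx": -0.028, "ty": -0.024},
    {"claw": 1, "tx": -0.028, "ty": -0.024},
    {"claw": 1, "tx": -0.028, "ty": -0.024},
    {"claw": 1, "tx": -0.028, "ty": -0.024},
    {"claw": 1, "tx": -0.015, "ty": -0.013},
  ],
  squeeze=20,
)

```text
invalid input at $.plan[0]: expected keys claw, tx, ty, tz, ax, ay, az
```

arm_command(
  plan=[
    {"claw": 1, "az": -4},
    {"claw": 1, "az": -4},
    {"claw": 1, "az": -4},
    {"claw": 1, "az": -4},
    {"claw": 1, "az": -4},
    {"claw": 1, "az": -4},
    {"claw": 1, "az": -4},
    {"claw": 1, "az": -1},
    {"claw": 1},
    {"claw": 1},
  ],
)

```text
invalid input at $.plan[0]: expected keys claw, tx, ty, tz, ax, ay, az
```

```bash
cat >> h.py <<'E'
YAW=0.21; TAB=np.array([0.4915,0.183,0.0665])
def go(rx,ry,z):
    "tool-frame shift that brings the fingertips to reader-frame rx,ry (m) and height z"
    o=r.get_obs(); Q=R.from_rotvec(o["orientation"]).as_matrix(); tip=o["tcp_pos"]+Q[:,2]*.173
    c,s=np.cos(YAW),np.sin(YAW); dx=rx+.087
    P=np.array([TAB[0]+c*dx-s*ry,TAB[1]+s*dx+c*ry,z])
    d=tip-TAB
    print("t",o["clock"],"tip",tip.round(4),"tip reader",(c*d[0]+s*d[1]-.087).round(4),(-s*d[0]+c*d[1]).round(4),"yaw y",np.degrees(np.arctan2(Q[1,1],Q[0,1])).round(1),"zaxis",Q[:,2].round(3),"F",o["contact_force"].round(2),"w",o["grip_width"])
    print("shift tool",(Q.T@(P-tip)).round(4)); print("+x reader in tool",(Q.T@np.array([c,s,0])).round(3))
E
python3 - <<'E'
from h import *
go(-.09,0,.1)
E
```

```text
t 1.2 tip [0.1987 0.6451 0.2317] tip reader -0.2771 0.513 yaw y 72.9 zaxis [-0. -0. -1.] F [ 0.05 -0.39 -1.29] w 0.08558594621554166
shift tool [-0.4133 -0.3569  0.1317]
+x reader in tool [-0.873  0.487 -0.   ]
```

arm_command(
  plan=[
    {"claw": 1, "tx": -0.015, "ty": -0.013, "tz": 0, "ax": 0, "ay": 0, "az": 0},
    {"claw": 1, "tx": -0.028, "ty": -0.024, "tz": 0, "ax": 0, "ay": 0, "az": 0},
    {"claw": 1, "tx": -0.028, "ty": -0.024, "tz": 0, "ax": 0, "ay": 0, "az": 0},
    {"claw": 1, "tx": -0.028, "ty": -0.024, "tz": 0, "ax": 0, "ay": 0, "az": 0},
    {"claw": 1, "tx": -0.028, "ty": -0.024, "tz": 0, "ax": 0, "ay": 0, "az": 0},
    {"claw": 1, "tx": -0.028, "ty": -0.024, "tz": 0, "ax": 0, "ay": 0, "az": 0},
    {"claw": 1, "tx": -0.028, "ty": -0.024, "tz": 0, "ax": 0, "ay": 0, "az": 0},
    {"claw": 1, "tx": -0.028, "ty": -0.024, "tz": 0, "ax": 0, "ay": 0, "az": 0},
    {"claw": 1, "tx": -0.028, "ty": -0.024, "tz": 0, "ax": 0, "ay": 0, "az": 0},
    {"claw": 1, "tx": -0.015, "ty": -0.013, "tz": 0, "ax": 0, "ay": 0, "az": 0},
  ],
  squeeze=20,
)

```text
clock: 2.03
tcp_pos: [0.3797, 0.3578, 0.405]
orientation: [0.475, 3.104, -0.001]
contact_force: [0.7, 1.0, 0.1]
grip_width: 0.0002
gripper_force: 0.0
```

arm_command(
  plan=[
    {"claw": 1, "tx": 0, "ty": 0, "tz": 0, "ax": 0, "ay": 0, "az": -4},
    {"claw": 1, "tx": 0, "ty": 0, "tz": 0, "ax": 0, "ay": 0, "az": -4},
    {"claw": 1, "tx": 0, "ty": 0, "tz": 0, "ax": 0, "ay": 0, "az": -4},
    {"claw": 1, "tx": 0, "ty": 0, "tz": 0, "ax": 0, "ay": 0, "az": -4},
    {"claw": 1, "tx": 0, "ty": 0, "tz": 0, "ax": 0, "ay": 0, "az": -4},
    {"claw": 1, "tx": 0, "ty": 0, "tz": 0, "ax": 0, "ay": 0, "az": -4},
    {"claw": 1, "tx": 0, "ty": 0, "tz": 0, "ax": 0, "ay": 0, "az": -4},
    {"claw": 1, "tx": 0, "ty": 0, "tz": 0, "ax": 0, "ay": 0, "az": -1},
    {"claw": 1, "tx": 0, "ty": 0, "tz": 0, "ax": 0, "ay": 0, "az": 0},
    {"claw": 1, "tx": 0, "ty": 0, "tz": 0, "ax": 0, "ay": 0, "az": 0},
  ],
)

```text
clock: 2.87
tcp_pos: [0.3773, 0.362, 0.4048]
orientation: [-0.322, 3.125, 0.0]
contact_force: [-0.2, 0.3, 0.0]
grip_width: -0.0001
gripper_force: 0.0
```

Run:
```python
from h import *
go(-.09,0,.1)
```

```text
t 2.8667 tip [0.3773 0.362  0.2318] tip reader -0.1614 0.1988 yaw y 101.8 zaxis [ 0.  0. -1.] F [-0.17  0.29  0.05] w -6.215387757140618e-05
shift tool [-0.0723 -0.1985  0.1318]
+x reader in tool [-1.     0.005  0.   ]
```

arm_command(
  plan=[
    {"claw": 1, "tx": -0.004, "ty": -0.011, "tz": 0, "ax": 0, "ay": 0, "az": 0},
    {"claw": 1, "tx": -0.008, "ty": -0.022, "tz": 0.01, "ax": 0, "ay": 0, "az": 0},
    {"claw": 1, "tx": -0.008, "ty": -0.022, "tz": 0.01, "ax": 0, "ay": 0, "az": 0},
    {"claw": 1, "tx": -0.008, "ty": -0.022, "tz": 0.01, "ax": 0, "ay": 0, "az": 0},
    {"claw": 1, "tx": -0.008, "ty": -0.022, "tz": 0.015, "ax": 0, "ay": 0, "az": 0},
    {"claw": 1, "tx": -0.008, "ty": -0.022, "tz": 0.015, "ax": 0, "ay": 0, "az": 0},
    {"claw": 1, "tx": -0.008, "ty": -0.022, "tz": 0.015, "ax": 0, "ay": 0, "az": 0},
    {"claw": 1, "tx": -0.008, "ty": -0.022, "tz": 0.015, "ax": 0, "ay": 0, "az": 0},
    {"claw": 1, "tx": -0.008, "ty": -0.022, "tz": 0.015, "ax": 0, "ay": 0, "az": 0},
    {"claw": 1, "tx": -0.004, "ty": -0.011, "tz": 0.01, "ax": 0, "ay": 0, "az": 0},
  ],
)

```text
clock: 3.7
tcp_pos: [0.4897, 0.1792, 0.2886]
orientation: [0.318, -3.125, 0.003]
contact_force: [-0.6, -0.4, -0.3]
grip_width: 0.0
gripper_force: 0.0
```

Run:
```python
from h import *
go(-.09,0,.07)
for n,x,y in(("scene",180,120),("top",110,120)):
    im=save(n,n+"1.png"); c=im[y:y+100,x:x+100] if n=="top" else im[100:220,165:285]
    cv2.imwrite(f"pics/c_{n}1.png",cv2.resize(c[...,::-1],(400,400),interpolation=3))
cv2.imwrite("pics/c3.png",np.hstack([cv2.imread("pics/c_scene1.png"),cv2.imread("pics/c_top1.png")]))
for t in ("orange_tab_top","orange_lid_hinge"):
    for n in("scene","top"):
        for d in r.tip_of(t,n): print(n,t,round(d["confidence"],2),w(n,d["location"]).round(3))
```

```text
t 3.7 tip [0.4896 0.1788 0.1156] tip reader -0.0897 -0.0037 yaw y 101.6 zaxis [-0.    -0.002 -1.   ] F [-0.64 -0.41 -0.26] w 4.979087350645266e-05
shift tool [0.0003 0.0038 0.0456]
+x reader in tool [-1.     0.007 -0.001]
scene orange_tab_top 0.38 [0.491 0.185 0.067]
top orange_tab_top 0.6 [ 0.346 -0.279 -0.001]
top orange_tab_top 0.58 [0.495 0.181 0.066]
scene orange_lid_hinge 0.64 [0.63  0.213 0.062]
scene orange_lid_hinge 0.19 [ 0.345 -0.275  0.001]
top orange_lid_hinge 0.83 [0.626 0.212 0.061]
```

View pics/c3.png

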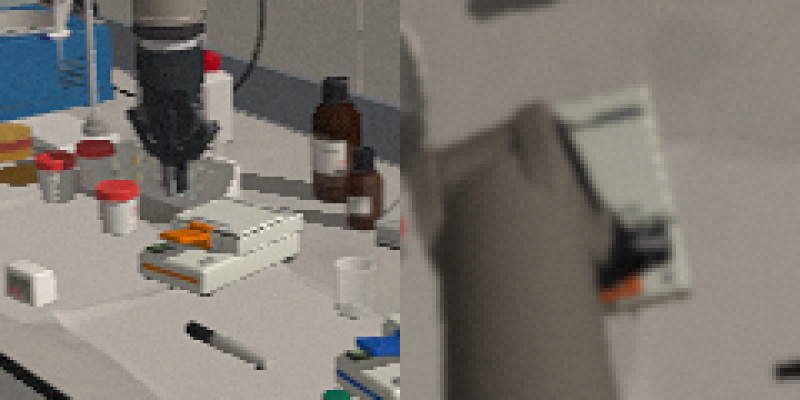

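The crop shows the fingers directly above the orange tab (tab at about crop px 190,235 in the left panel), and the measurements agree. Next I press down.

arm_command(
  plan=[
    {"claw": 1, "tx": 0, "ty": 0.004, "tz": 0.01, "ax": 0, "ay": 0, "az": 0},
    {"claw": 1, "tx": 0, "ty": 0, "tz": 0.018, "ax": 0, "ay": 0, "az": 0},
    {"claw": 1, "tx": 0, "ty": 0, "tz": 0.012, "ax": 0, "ay": 0, "az": 0},
    {"claw": 1, "tx": 0, "ty": 0, "tz": 0.004, "ax": 0, "ay": 0, "az": 0},
    {"claw": 1, "tx": 0, "ty": 0, "tz": 0.004, "ax": 0, "ay": 0, "az": 0},
    {"claw": 1, "tx": 0, "ty": 0, "tz": 0.004, "ax": 0, "ay": 0, "az": 0},
    {"claw": 1, "tx": 0, "ty": 0, "tz": 0.003, "ax": 0, "ay": 0, "az": 0},
    {"claw": 1, "tx": 0, "ty": 0, "tz": 0.003, "ax": 0, "ay": 0, "az": 0},
    {"claw": 1, "tx": 0, "ty": 0, "tz": 0.001, "ax": 0, "ay": 0, "az": 0},
    {"claw": 1, "tx": 0, "ty": 0, "tz": 0, "ax": 0, "ay": 0, "az": 0},
  ],
)

```text
clock: 4.83
tcp_pos: [0.4876, 0.1871, 0.2307]
orientation: [-0.325, 3.125, 0.0]
contact_force: [-0.3, 0.1, 1.0]
grip_width: -0.0002
gripper_force: 0.4
```

Run:
```python
from h import *
go(-.09,0,.053)
save("scene","scene2.png")
for d in r.tip_of("orange_lid_edge","scene"): print(round(d["confidence"],2),w("scene",d["location"]).round(3))
```

```text
t 4.8333 tip [0.4876 0.1871 0.0577] tip reader -0.0899 0.0048 yaw y 101.9 zaxis [ 0.  0. -1.] F [-0.26  0.12  1.02] w -0.00018694666442151548
shift tool [ 0.0001 -0.0048  0.0047]
+x reader in tool [-1.     0.003  0.   ]
0.7 [0.536 0.194 0.063]
0.57 [ 0.541  0.395 -0.001]
0.36 [ 0.55  -0.204 -0.   ]
```

arm_command(
  plan=[
    {"claw": 1, "tx": 0, "ty": -0.003, "tz": 0.002, "ax": 0, "ay": 0, "az": 0},
    {"claw": 1, "tx": 0, "ty": 0, "tz": 0.002, "ax": 0, "ay": 0, "az": 0},
    {"claw": 1, "tx": 0, "ty": 0, "tz": 0.002, "ax": 0, "ay": 0, "az": 0},
    {"claw": 1, "tx": 0, "ty": 0, "tz": 0.001, "ax": 0, "ay": 0, "az": 0},
    {"claw": 1, "tx": 0, "ty": 0, "tz": 0, "ax": 0, "ay": 0, "az": 0},
    {"claw": 1, "tx": 0, "ty": 0, "tz": 0, "ax": 0, "ay": 0, "az": 0},
    {"claw": 1, "tx": 0, "ty": 0, "tz": 0, "ax": 0, "ay": 0, "az": 0},
    {"claw": 1, "tx": 0, "ty": 0, "tz": 0, "ax": 0, "ay": 0, "az": 0},
    {"claw": 1, "tx": 0, "ty": 0, "tz": 0, "ax": 0, "ay": 0, "az": 0},
    {"claw": 1, "tx": 0, "ty": 0, "tz": 0, "ax": 0, "ay": 0, "az": 0},
  ],
)

```text
clock: 5.77
tcp_pos: [0.488, 0.1838, 0.2236]
orientation: [0.325, -3.124, 0.001]
contact_force: [-3.7, -0.7, 5.0]
grip_width: 0.0002
gripper_force: 2.9
```

Run:
```python
from h import *
go(-.09,0,.053)
im=save("scene","scene3.png")
for d in r.tip_of("orange_lid_edge","scene"): print(round(d["confidence"],2),w("scene",d["location"]).round(3))
cv2.imwrite("pics/c4.png",cv2.resize(im[100:220,165:285,::-1],(480,480),interpolation=3))
```

```text
t 5.7667 tip [0.4878 0.1837 0.0506] tip reader -0.0905 0.0015 yaw y 101.9 zaxis [-0.001 -0.    -1.   ] F [-3.68 -0.69  5.01] w 0.00015296863408198623
shift tool [-0.0005 -0.0015 -0.0024]
+x reader in tool [-1.     0.003 -0.001]
0.76 [0.576 0.202 0.142]
```

View pics/c4.png

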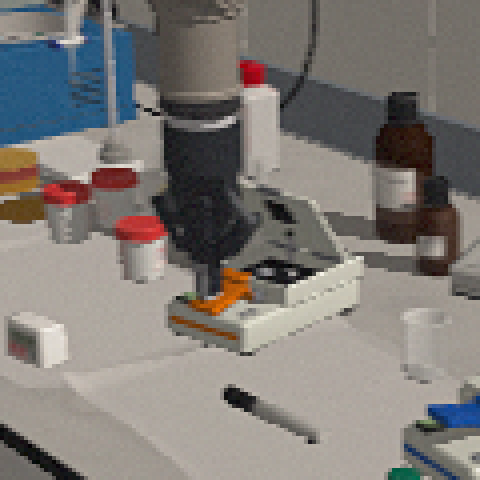

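The lid stands up at about 0.97 rad (crop px 290,220), clear of the gripper, and the tab is down under the fingers. I lift off, slightly back.

arm_command(
  plan=[
    {"claw": 1, "tx": 0, "ty": 0, "tz": -0.004, "ax": 0, "ay": 0, "az": 0},
    {"claw": 1, "tx": 0, "ty": 0, "tz": -0.006, "ax": 0, "ay": 0, "az": 0},
    {"claw": 1, "tx": 0.001, "ty": 0, "tz": -0.01, "ax": 0, "ay": 0, "az": 0},
    {"claw": 1, "tx": 0.003, "ty": 0, "tz": -0.01, "ax": 0, "ay": 0, "az": 0},
    {"claw": 1, "tx": 0.003, "ty": 0, "tz": -0.012, "ax": 0, "ay": 0, "az": 0},
    {"claw": 1, "tx": 0.003, "ty": 0, "tz": -0.012, "ax": 0, "ay": 0, "az": 0},
    {"claw": 1, "tx": 0, "ty": -0.002, "tz": -0.012, "ax": 0, "ay": 0, "az": 0},
    {"claw": 1, "tx": 0, "ty": 0, "tz": -0.007, "ax": 0, "ay": 0, "az": 0},
    {"claw": 1, "tx": 0, "ty": 0, "tz": 0, "ax": 0, "ay": 0, "az": 0},
    {"claw": 1, "tx": 0, "ty": 0, "tz": 0, "ax": 0, "ay": 0, "az": 0},
  ],
)

```text
clock: 6.7
tcp_pos: [0.4789, 0.1801, 0.2973]
orientation: [-0.325, 3.123, 0.001]
contact_force: [-0.1, 0.3, 0.1]
grip_width: -0.0002
gripper_force: 0.0
```

Run:
```python
from h import *
go(.035,0,.125)
for n in ("scene","top"):
    save(n,n+"4.png")
    for t in("orange_lid_edge","orange_tab_top"):
        for d in r.tip_of(t,n): print(n,t,round(d["confidence"],2),w(n,d["location"]).round(3))
```

```text
t 6.7 tip [0.4791 0.1803 0.1243] tip reader -0.0997 -0.0001 yaw y 101.9 zaxis [ 0.001  0.001 -1.   ] F [-0.09  0.3   0.07] w -0.00015742938352191185
shift tool [-0.1347  0.0004 -0.0005]
+x reader in tool [-1.     0.003  0.001]
scene orange_lid_edge 0.73 [0.574 0.199 0.141]
scene orange_tab_top 0.45 [0.493 0.184 0.069]
top orange_lid_edge 0.62 [0.573 0.201 0.141]
top orange_lid_edge 0.41 [0.544 0.393 0.002]
top orange_tab_top 0.47 [0.493 0.181 0.066]
```

arm_command(
  plan=[
    {"claw": 1, "tx": -0.008, "ty": 0, "tz": 0, "ax": 0, "ay": 0, "az": 0},
    {"claw": 1, "tx": -0.012, "ty": 0, "tz": 0, "ax": 0, "ay": 0, "az": 0},
    {"claw": 1, "tx": -0.012, "ty": 0, "tz": 0, "ax": 0, "ay": 0, "az": 0},
    {"claw": 1, "tx": -0.012, "ty": 0, "tz": 0, "ax": 0, "ay": 0, "az": 0},
    {"claw": 1, "tx": -0.012, "ty": 0, "tz": 0, "ax": 0, "ay": 0, "az": 0},
    {"claw": 1, "tx": -0.012, "ty": 0, "tz": 0, "ax": 0, "ay": 0, "az": 0},
    {"claw": 1, "tx": -0.008, "ty": 0, "tz": 0, "ax": 0, "ay": 0, "az": 0},
    {"claw": 1, "tx": -0.006, "ty": 0, "tz": 0, "ax": 0, "ay": 0, "az": 0},
    {"claw": 1, "tx": -0.005, "ty": 0, "tz": 0, "ax": 0, "ay": 0, "az": 0},
    {"claw": 1, "tx": -0.005, "ty": 0, "tz": 0, "ax": 0, "ay": 0, "az": 0},
  ],
)

```text
clock: 7.83
tcp_pos: [0.569, 0.199, 0.2965]
orientation: [0.325, -3.124, 0.0]
contact_force: [-1.6, -0.1, 0.4]
grip_width: 0.0
gripper_force: 0.4
```

arm_command(
  plan=[
    {"claw": 1, "tx": -0.004, "ty": 0, "tz": 0, "ax": 0, "ay": 0, "az": 0},
    {"claw": 1, "tx": -0.004, "ty": 0, "tz": 0, "ax": 0, "ay": 0, "az": 0},
    {"claw": 1, "tx": -0.004, "ty": 0, "tz": 0, "ax": 0, "ay": 0, "az": 0},
    {"claw": 1, "tx": -0.004, "ty": 0, "tz": 0, "ax": 0, "ay": 0, "az": 0},
    {"claw": 1, "tx": -0.004, "ty": 0, "tz": 0, "ax": 0, "ay": 0, "az": 0},
    {"claw": 1, "tx": -0.004, "ty": 0, "tz": 0, "ax": 0, "ay": 0, "az": 0},
    {"claw": 1, "tx": -0.004, "ty": 0, "tz": 0, "ax": 0, "ay": 0, "az": 0},
    {"claw": 1, "tx": -0.004, "ty": 0, "tz": 0, "ax": 0, "ay": 0, "az": 0},
    {"claw": 1, "tx": 0, "ty": 0, "tz": 0, "ax": 0, "ay": 0, "az": 0},
    {"claw": 1, "tx": 0, "ty": 0, "tz": 0, "ax": 0, "ay": 0, "az": 0},
  ],
)

```text
clock: 8.67
tcp_pos: [0.6005, 0.2055, 0.2966]
orientation: [-0.325, 3.125, -0.0]
contact_force: [0.6, 0.7, 0.6]
grip_width: 0.0001
gripper_force: 0.0
```

Run:
```python
from h import *
go(.051,0,.125)
im=save("scene","scene5.png")
for d in r.tip_of("orange_lid_edge","scene"): print(round(d["confidence"],2),w("scene",d["location"]).round(3))
cv2.imwrite("pics/c5.png",cv2.resize(im[100:220,165:285,::-1],(480,480),interpolation=3))
```

```text
t 8.6667 tip [0.6005 0.2055 0.1236] tip reader 0.0243 -0.0007 yaw y 101.9 zaxis [ 0.  0. -1.] F [0.6  0.67 0.58] w 9.325140979951104e-05
shift tool [-0.0267  0.0007 -0.0014]
+x reader in tool [-1.     0.003  0.   ]
0.69 [0.616 0.208 0.157]
```

View pics/c5.png

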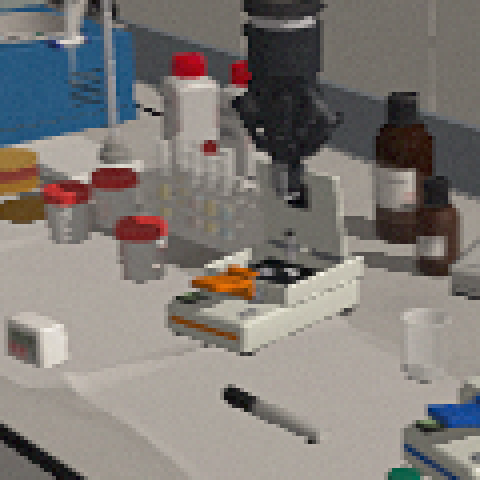

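The lid leans on the fingertips at about 1.4 rad (crop px 310,220). I carry on past upright.

arm_command(
  plan=[
    {"claw": 1, "tx": -0.004, "ty": 0, "tz": 0, "ax": 0, "ay": 0, "az": 0},
    {"claw": 1, "tx": -0.004, "ty": 0, "tz": 0, "ax": 0, "ay": 0, "az": 0},
    {"claw": 1, "tx": -0.004, "ty": 0, "tz": 0, "ax": 0, "ay": 0, "az": 0},
    {"claw": 1, "tx": -0.004, "ty": 0, "tz": 0, "ax": 0, "ay": 0, "az": 0},
    {"claw": 1, "tx": -0.004, "ty": 0, "tz": 0, "ax": 0, "ay": 0, "az": 0},
    {"claw": 1, "tx": -0.004, "ty": 0, "tz": 0, "ax": 0, "ay": 0, "az": 0},
    {"claw": 1, "tx": -0.004, "ty": 0, "tz": 0, "ax": 0, "ay": 0, "az": 0},
    {"claw": 1, "tx": -0.004, "ty": 0, "tz": 0, "ax": 0, "ay": 0, "az": 0},
    {"claw": 1, "tx": 0, "ty": 0, "tz": 0, "ax": 0, "ay": 0, "az": 0},
    {"claw": 1, "tx": 0, "ty": 0, "tz": 0, "ax": 0, "ay": 0, "az": 0},
  ],
)

```text
clock: 9.6
tcp_pos: [0.6318, 0.2121, 0.2967]
orientation: [-0.325, 3.125, -0.0]
contact_force: [-0.2, -0.6, -0.2]
grip_width: 0.0
gripper_force: 0.0
```

Run:
```python
from h import *
go(-.08,0,.125)
for n in("scene","top"):
    im=save(n,n+"6.png")
    for d in r.tip_of("orange_lid_edge",n): print(round(d["confidence"],2),w(n,d["location"]).round(3))
```

```text
t 9.6 tip [0.6318 0.2121 0.1237] tip reader 0.0563 -0.0008 yaw y 101.9 zaxis [ 0. -0. -1.] F [-0.16 -0.63 -0.17] w 3.233264477578942e-05
shift tool [ 0.1363  0.0004 -0.0014]
+x reader in tool [-1.     0.003  0.   ]
0.75 [0.657 0.219 0.152]
0.6 [0.661 0.217 0.156]
```

The lid has dropped back onto its stop (edge at about 1.92 rad). Retreat.

arm_command(
  plan=[
    {"claw": 1, "tx": 0.01, "ty": 0, "tz": 0, "ax": 0, "ay": 0, "az": 0},
    {"claw": 1, "tx": 0.015, "ty": 0, "tz": 0, "ax": 0, "ay": 0, "az": 0},
    {"claw": 1, "tx": 0.02, "ty": 0, "tz": -0.005, "ax": 0, "ay": 0, "az": 0},
    {"claw": 1, "tx": 0.02, "ty": 0, "tz": -0.01, "ax": 0, "ay": 0, "az": 0},
    {"claw": 1, "tx": 0.02, "ty": 0, "tz": -0.015, "ax": 0, "ay": 0, "az": 0},
    {"claw": 1, "tx": 0.02, "ty": 0, "tz": -0.02, "ax": 0, "ay": 0, "az": 0},
    {"claw": 1, "tx": 0.02, "ty": 0, "tz": -0.02, "ax": 0, "ay": 0, "az": 0},
    {"claw": 1, "tx": 0.01, "ty": 0, "tz": -0.01, "ax": 0, "ay": 0, "az": 0},
    {"claw": 1, "tx": 0, "ty": 0, "tz": 0, "ax": 0, "ay": 0, "az": 0},
    {"claw": 1, "tx": 0, "ty": 0, "tz": 0, "ax": 0, "ay": 0, "az": 0},
  ],
)

```text
clock: 10.63
tcp_pos: [0.4994, 0.1844, 0.3774]
orientation: [-0.325, 3.123, 0.002]
contact_force: [-0.1, -0.4, -0.1]
grip_width: -0.0
gripper_force: 0.0
```

Run:
```python
from h import *
go(-.08,0,.125)
im=save("scene","scene7.png")
for t in ("orange_lid_edge","orange_tab_top","beaker","jar","marker"):
  for d in r.tip_of(t,"scene")[:2]: print(t,round(d["confidence"],2),w("scene",d["location"]).round(3))
cv2.imwrite("pics/c7.png",cv2.resize(im[90:270,150:390,::-1],(800,600),interpolation=3))
```

```text
t 10.6333 tip [0.4997 0.1846 0.2044] tip reader -0.0787 -0.0002 yaw y 101.9 zaxis [ 0.002  0.001 -1.   ] F [-0.13 -0.44 -0.09] w -4.6521019523110576e-05
shift tool [0.0015 0.0001 0.0794]
+x reader in tool [-1.     0.002  0.002]
orange_lid_edge 0.7 [0.662 0.222 0.146]
orange_tab_top 0.51 [0.491 0.186 0.065]
beaker 0.6 [ 0.601 -0.008 -0.003]
jar 0.48 [ 0.541  0.398 -0.002]
marker 0.41 [ 0.428 -0.003 -0.001]
```

View pics/c7.png

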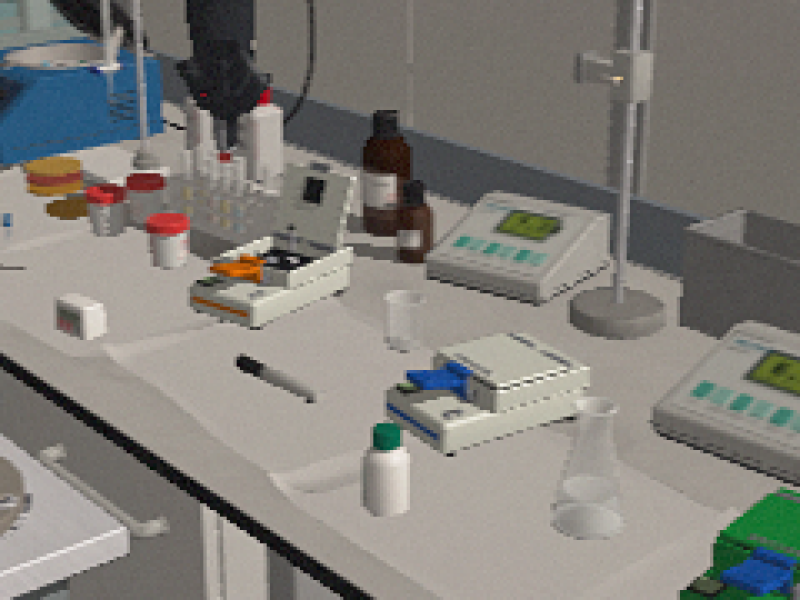

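The orange reader's lid rests fully open (315,205) and its tab is back up (237,268). The blue reader is shut (515,375), the bystanders are in place, and the gripper is clear.

```bash
python3 -c "
from bench import r
print(r.hand_in())"
```

```text
the job is handed in; nothing more can be done
None
```

The orange-tab reader's lid is fully open and its tab has sprung back; the blue-tab reader is still shut, nothing nearby looks disturbed, the arm is clear, and the job was handed in at about 11 s (no verdict was returned).

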